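Open the terminal compartment of the stirrer control unit

ROBOT

A 7-joint arm with a two-finger parallel gripper is mounted at the origin on the work surface. World frame = base frame: x ahead of the robot, y to its left, z up, the work surface at z = 0. Lengths are in mm, angles in rad, forces in N, time in s.
With the tool pointing down it reaches from about 400 to 875 mm from the base axis. Payload 4.4 kg.
Tool frame: the origin (TCP) lies on the mounting face of the last link; the fingertips stand 173 mm ahead of it and the grasp point (between the pads) lies 155 mm ahead of it; z points along the fingers, y is the line along which they close (so a half turn about z gives the same grasp; the last joint's range is limited). The gripper opens to 85 mm and grips with 20 to 120 N. Pads are 22 mm wide; open, the fingers measure 114 mm over their backs; the gripper's body (76 mm by 85 mm) begins 54 mm behind the grasp point. The pads swing forward as they close: fully open they stand 13 mm farther back than shut.
Start: joints at [-1.167, 0.628, 0.038, 1.517, -0.027, 0.996, -0.02], TCP at [294.245, 579.599, 404.713] pointing down, gripper open.
Joint ranges: [-3.06, 3.06], [-0.37, 2.12], [-1.25, 1.32], [0.18, 2.47], [-1.1, 4.24], [0.23, 1.98], [-2.94, 2.94]. Speed limits (rad/s): [2.57, 2.57, 3.14, 3.14, 3.14, 3.14, 3.14].

INTERFACE

Orientations are given as [roll, pitch, yaw] about the fixed x, y, z axes, in that order (R = Rz(yaw) Ry(pitch) Rx(roll)).
In Python, from cell import * gives the robot as it stands. The module is installed in compiled form; this text tells all that it offers.
- The arm moves only by the tool jog_arm, never from a script. Its argument "steps" is a list of rows, each a list of 7 numbers: the opening, from -1 (shut) to 1 (fully open), so that 0 is half open, then the shift along the tool's x, y, z as a fraction of full scale, then the turn, a rotation vector about the tool's x, y, z as a fraction of full scale. A call has 1 to 10 rows; each row shifts and turns the commanded pose from where the row before left it, along the tool's axes as they then stand; what a row does not reach is not made up. Full scale, the value 1, is 500 mm for a shift and 2 rad for a turn. A row lasts 1/8 s, in which the tool goes at most 62.5 mm and 10.7 degrees, less where a joint would pass 70% of its speed; a pose out of reach is approached as far as the arm can. A call with a number of a shift or a turn outside -1 to 1 is refused whole. A call with a gripper value outside its range is refused whole. The fingers move at their own pace and stop on an object; the grip force is fixed at half the most. Time passes only in rows, so rows that do not move let the fingers close. It gives the time, the measured TCP pose, the force, the opening and the grip force at its end, in the units of the state.
- read_state(): the state, without advancing time (a new reading comes with each control period).
- get_image(name): name is "scene" or "top"; returns a dict with "pixels" (400x640x3 uint8, red, green, blue), "depth" (400x640 float32, mm along the optical axis (not along the pixel's ray), 0 where there is no reading), "vertical_fov" (degrees; the focal length in pixels is half the picture's height over the tangent of half this angle, whatever the lens; pixels are square), "cx", "cy" (the principal point, pixels), "R" (3x3) and "t" (3): a world point X has camera coordinates R X + t. Camera axes: x right, y down, z forward; pixel columns grow to the right and rows downward; lengths in mm; the calibration is good to about 2 mm. A picture is of the moment at which its call begins.
- finish_job(): hands the job in; it is judged then, once.
The state is a dict: "clock": time; "qpos": joint angles; "qd": joint speeds; "tau": joint torques, N m; "eef_pos": TCP position; "tool_rot": TCP orientation; "force": force on the tool from outside, world axes, zero at the start; "torque": the same for the moment, N m; "width": finger opening in mm; "gripper_force": force on a finger pad.
Only numpy, scipy, OpenCV 4.12 (cv2) and the standard library are available. Lean on these libraries where they do the work, as an engineer would, in place of code of your own. Each camera call takes 0.05 s, during which the arm holds its last target. There are 200 camera calls.

TASK

The terminals of the stirrer control unit are to be checked, so open its terminal compartment. With closed fingertips press the orange snap tab down until the grey cover jumps forward, then push the cover by its rib along the top of the case, away from the tab, until no part of the compartment is covered any more, and leave the cover lying flat on top of the case with the tab let up again and the hand clear. Do not grip, lift or drop the cover, do not touch the terminals inside, and leave everything else on the bench where it is.

Things in the scene. Friction and masses are not known exactly. Their poses are not given: they have to be found in the camera images.
- control_unit: The stirrer's control unit, fixed and heavy on the bench: low white case, 215 mm deep (x), 320 mm long (y), 75 mm high, sloping blue panel along its -x side. Origin at mid-length on the bench, 100 mm behind the panel's foot, 115 mm before the back face. Its flat top (deck): z 75, x -55 to 115, y -160 to 160 mm. The mechanism is centred on x = 15 mm; the cover slides along +y.
- opening (a point): Centre of the terminal compartment's opening in the deck, under the cover, at deck height: 80 mm (x) by 68 mm (y), so y -52 to 16 mm of the unit; 38 mm deep. Axes as the unit's.
- guide_rails (a point): Midpoint between the two aluminium guide rails, at deck height. They run along the seated cover, y -85 to -15 mm of the unit, 110 mm apart and 12 mm high, their lips reaching 3 mm over its edges; beyond them the cover lies free on the bare deck. Two black ejector housings, 10 mm high, stand behind the cover at 36 mm to either side of the tab's middle line.
- tab_top (a point): Centre of the upper face of the orange snap tab, a paddle 34 mm (unit x) by 36 mm (y), 8 mm above the deck when up, at y = -110 mm of the unit, behind the cover's rib (gap from paddle to seated rib 7 mm). Pressed straight down it gives 6.5 mm to a firm stop, staying 1.5 mm above the deck.
- snap_tab (a joint): How far the snap tab is pressed down, m: 0 up, 0.0065 fully down. Spring: 1.5 N to start, 3.5 N fully down; it comes up when let go. From about 0.005 on its nose has left the cover's slot and two spring pins push the cover 8 mm forward (+y of the unit); it then stays released when the tab is let go.
- cover: Grey plastic terminal cover with a yellow label: loose plate 100 mm (x) by 110 (y) by 6 thick, about 0.1 kg, flat on the deck; a rib along its trailing (-y) edge, 70 mm long, 9 thick, 15 high. Origin: centre of underside; axes as the unit's. Seated at x 15, y -30, z 75 mm of the unit, released at y -22. Sliding takes a few N while the tab's nose rubs under it (first 25 mm), then under 1 N.
- cover_rib (a point): Middle of the rib's trailing (-y) face, where the cover is pushed towards the unit's +y: 55 mm behind the cover's centre, 13.5 mm above its underside. The rib's top is 21 mm above the deck, 13 mm above the tab when up.
- cover_corner_front (a point): The cover's trailing corner on the panel side (-x, -y), at its underside.
- cover_corner_back (a point): The cover's trailing corner on the far side (+x, -y), at its underside. The compartment is wholly uncovered when both trailing corners have passed y = 16 mm of the unit.
- terminal_block: The terminal block with coloured wires in the compartment under the cover, 28 by 60 by 20 mm; origin at the centre of its underside, its top 18 mm below the deck. Not to be touched.
- voltage_tester: Bystander: yellow pen tester, 16 by 132 by 14 mm, lying along y on the strip of deck behind the cover's track; origin under its middle.
- beaker: Bystander: empty glass beaker, 72 mm wide, 90 mm high, standing on the bench beyond the unit; origin at its foot.
- stopwatch: Bystander: black stopwatch, 56 mm wide, 16 mm high, on the bench before the panel; origin under its centre.
- sample_tin: Bystander: metal tin, 64 mm wide, 62 mm high, on the bench off the unit's +y end; origin at its foot.
- wash_bottle: Bystander: white wash bottle with red cap, 62 mm wide, 188 mm high, to the left; origin at its foot.
- handset: Bystander: white remote handset, 145 by 45 by 19 mm, on a blue mat to the right; origin under its centre.
- dust_brush: Bystander: wooden brush 200 mm long lying on the blue mat to the right; origin under its middle.
There are look-alikes about, which are no part of the job. Of the things that look like the cover, the larger one is meant.

How it is judged (in metres and radians):
On the way, in this order (a step that is already met when the one before it is completed fails the run):
1. the snap tab is pressed in (value of joint snap_tab above 0.0048 m), for 0.1 s.
2. the released cover is pushed forward on its rails, out of its seat (y of cover in the frame of control_unit above 0.01 m), for 0.05 s.
At the end, for the whole second after the job is handed in: Both trailing corners of the cover over 15 mm along the unit's +y (opening clear), its centre at most 140 mm along and within 50 mm of its track, flat on the deck (72 to 79 mm up, tilt under 0.06 rad), at rest; snap tab up again (within 2 mm) (y of each of cover_corner_front, cover_corner_back in the frame of control_unit above 0.015 m and y of cover in the frame of control_unit below 0.14 m and x of cover in the frame of control_unit between -0.04 and 0.06 m and z of cover in the frame of control_unit between 0.072 and 0.079 m and angle between cover's own z axis and vertical below 0.06 rad and linear speed of cover below 0.01 m/s and value of joint snap_tab below 0.002 m); the robot touches nothing.
It fails at once if the cover is lifted more than 15 mm above the deck or tipped up (z of cover in the frame of control_unit above 0.09 m or angle between cover's own z axis and vertical above 0.3 rad).
It fails at once if the cover falls off the case (z of cover in the frame of control_unit below 0.06 m).
It fails at once if the terminals are touched (contact force between any of the fingers, the arm and terminal_block above 0.5 N).
It fails at once if a bystander is moved by more than 25 mm (distance of any of voltage_tester, beaker, stopwatch, sample_tin, wash_bottle, handset, dust_brush from where it was at the start of the episode above 0.025 m).
It fails at once if a standing bystander is knocked over (angle between any of beaker, sample_tin, wash_bottle's own z axis and vertical above 0.4 rad).
It also fails if it takes over 42 s, if anything falls off the work surface, if the arm or the gripper's body presses on something with over 40 N, if the wrist force passes 120 N, or if a joint passes its speed limit or range.

## Working session

There is one attempt and no reset: what is moved stays moved. The work goes in short steps, Python scripts to look and compute and a tool call to move; the robot and the scene stay as the last step left them, time stands still between calls to the robot, and variables do not carry over. Pictures are saved under pics/ and viewed, at most 10 in all, crops included, and the job is handed in when it is done.

Besides the shell and the picture viewer there is one more tool, called after "Call:" as name(argument=value, ...) on one line, values as JSON. jog_arm: Moves the arm, as the interface text tells. Shift numbers are shares of 500 mm and turn numbers shares of 2 rad, none past 1 either way. Its arguments: {"type":"object","properties":{"steps":{"type":"array"}},"required":["steps"]}

```bash
mkdir -p pics; cat > h.py <<'E'
from cell import *
import numpy as np, cv2, pickle
def snap(n,f):
    im=get_image(n); pickle.dump(im,open(f'{f}.pkl','wb')); cv2.imwrite(f'pics/{f}.png',im['pixels'][:,:,::-1]); return im
def pts(im):
    "world xyz map from depth"
    H,W=im['depth'].shape; f=H/2/np.tan(np.radians(im['vertical_fov'])/2)
    u,v=np.meshgrid(np.arange(W),np.arange(H)); d=im['depth']
    c=np.stack([(u-im['cx'])/f*d,(v-im['cy'])/f*d,d],-1)
    return (c-np.array(im['t']))@np.array(im['R'])
def ray(im,u,v,z):
    f=200/np.tan(np.radians(im['vertical_fov'])/2);R=np.array(im['R']);t=np.array(im['t'])
    d=R.T@np.array([(u-im['cx'])/f,(v-im['cy'])/f,1]); c=-R.T@t
    return c+d*(z-c[2])/d[2]
E
python3 - <<'E'
from h import *
for n in('top','scene'):
    im=snap(n,n+'0'); print(n,im['vertical_fov'],im['cx'],im['cy'],-np.array(im['R']).T@im['t'])
s=read_state(); print(s['clock'],s['eef_pos'],s['tool_rot'],s['force'],s['width'])
E
```

```text
top 50.84338858155813 321.3511453990125 205.1831052370851 [ 339.39255258  -22.22612598 1310.55887205]
scene 48.98584713486947 313.9835947101688 206.9172303600547 [1103.85063537 -464.47671043 1062.72630028]
0.1 [294.10666286 579.35650028 403.84293803] [-3.13980507e+00  2.61685225e-05  2.67176920e+00] [-0.11658575 -0.50478191  0.19607629] 85.26363083171242
```

View pics/top0.png

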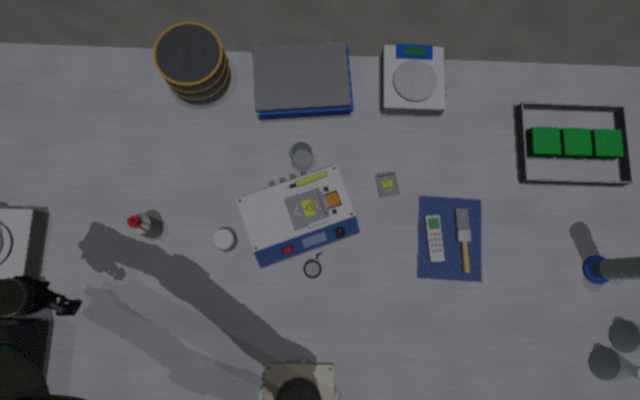

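View pics/scene0.png

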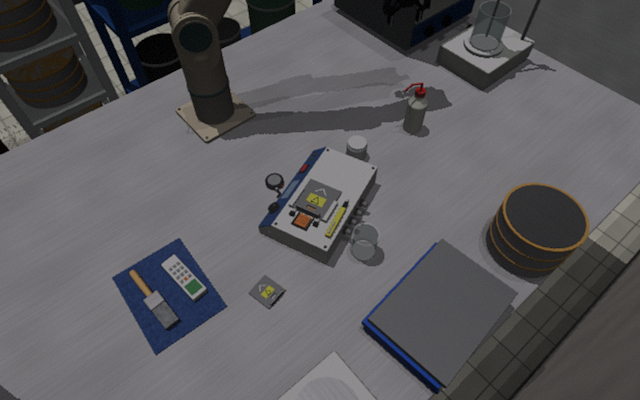

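The top view shows the unit around (298,215), with the orange tab at (333,199), the cover at (307,208), the tester at (310,180) and the tin at (224,239). The small decoy cover is at (387,184). The scene view agrees. Next I measure the tab and the deck.

```bash
python3 - <<'E'
from h import *
for n,box in(('top',(225,150,365,275)),('scene',(250,140,390,270))):
    im=pickle.load(open(n+'0.pkl','rb')); P=pts(im); x0,y0,x1,y1=box
    m=np.zeros((400,640),bool); m[y0:y1,x0:x1]=1
    hsv=cv2.cvtColor(im['pixels'],cv2.COLOR_RGB2HSV)
    dk=m&(abs(P[...,2]-76)<5); q=P[dk]
    print(n,'deck z',np.median(q[:,2]),dk.sum())
    r=cv2.minAreaRect(q[:,:2].astype(np.float32)); print('deck rect',r)
    og=m&(hsv[...,0]>5)&(hsv[...,0]<18)&(hsv[...,1]>150)&(hsv[...,2]>90)
    v,u=np.nonzero(og); print('orange',og.sum(),u.mean(),v.mean(),u.min(),u.max(),v.min(),v.max(),'ray',ray(im,u.mean(),v.mean(),83),'depth',np.median(P[og],0))
    R=np.array([ray(im,a,b,83)[:2] for a,b in zip(u,v)],np.float32); print('or rect',cv2.minAreaRect(R))
    ye=m&(hsv[...,0]>22)&(hsv[...,0]<34)&(hsv[...,1]>150)&(hsv[...,2]>90)
    nn,lab,st,ce=cv2.connectedComponentsWithStats(ye.astype(np.uint8))
    for i in range(1,nn):
        if st[i,4]>20: print('yellow',st[i,4],ce[i],ray(im,*ce[i],81),np.median(P[lab==i],0))
    c=cv2.resize(im['pixels'][y0:y1,x0:x1],None,fx=5,fy=5,interpolation=cv2.INTER_CUBIC)[:600]
    cv2.imwrite(f'pics/{n}_crop.png',c[:,:,::-1])
E
```

```text
top deck z 75.12754526591529 4842
deck rect ((568.6502685546875, 31.623138427734375), (256.6217346191406, 320.1592712402344), 20.917034149169922)
orange 108 332.05555555555554 198.7685185185185 326 338 193 205 ray [582.56407429 -81.05184098  83.        ] depth [582.80852662 -80.97502606  82.14717991]
or rect ((581.929931640625, -81.0037612915039), (30.531015396118164, 32.4234733581543), 20.4500789642334)
yellow 59 [304.30508475 180.66101695] [635.79995057   3.23143426  81.        ] [633.44711195   3.83531485  88.63207306]
yellow 104 [307.46153846 207.51923077] [554.34813118  -8.71389538  81.        ] [554.7472558   -8.00320239  80.39115236]
scene deck z 75.86276212391903 4536
deck rect ((590.80517578125, 37.06663513183594), (303.2760009765625, 324.24346923828125), 20.99095916748047)
orange 135 302.0740740740741 219.88148148148147 294 311 207 226 ray [584.42813779 -84.12054728  83.        ] depth [585.17615229 -84.83027434  83.40325826]
or rect ((579.00634765625, -70.52043151855469), (33.0721435546875, 64.08808135986328), 21.754648208618164)
yellow 36 [311.08333333 196.94444444] [540.6766643  -16.33362523  81.        ] [542.44165019 -17.42187053  82.60999468]
yellow 36 [321.02777778 201.16666667] [569.53512526  -4.76370483  81.        ] [570.32742365  -5.06663012  81.47440822]
yellow 103 [336.80582524 219.26213592] [642.16979876 -11.46226292  81.        ] [643.23386254 -11.28632269  88.81686813]
```

View pics/top_crop.png

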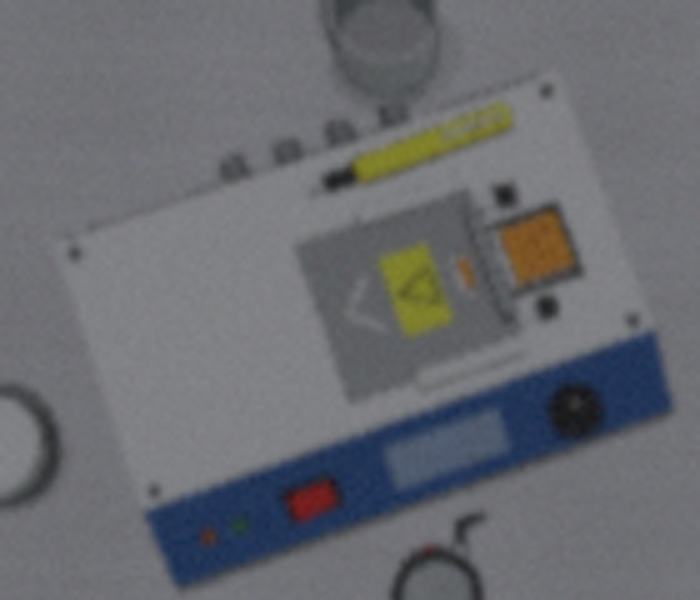

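Both views put the tab at about (582.5,-81.5), z 83, and the unit's yaw at 20.9° (0.365 rad). The 320 mm deck length checks out, and the tab-to-label direction is also 21°. I want the tool's x along the unit's +y, so yaw 1.936, a turn of +0.736 about tool z. First I turn and begin the transfer at height.

Call:
jog_arm(steps=[[-1,0,0,0,0,0,0.092],[-1,0,0,0,0,0,0.092],[-1,0,0,0,0,0,0.092],[-1,0,0,0,0,0,0.092],[-1,-0.1,0,0,0,0,0],[-1,-0.1,0,0,0,0,0],[-1,-0.1,0,0,0,0,0],[-1,-0.1,0,0,0,0,0],[-1,-0.1,0,0,0,0,0],[-1,-0.1,0,0,0,0,0]])

```text
clock: 1.35
eef_pos: [401.6, 297.8, 404.5]
tool_rot: [-3.141, 0.0, 1.936]
force: [-0.2, 0.1, -0.1]
width: -0.1
gripper_force: 0.0
```

Call:
jog_arm(steps=[[-1,-0.1,0.01,0,0,0,0],[-1,-0.1,0.01,0,0,0,0],[-1,-0.1,0.01,0,0,0,0],[-1,-0.1,0.01,0,0,0,0],[-1,-0.1,0.01,0,0,0,0],[-1,-0.1,0.01,0.02,0,0,0],[-1,-0.1,0.006,0.04,0,0,0],[-1,-0.1,0,0.06,0,0,0],[-1,-0.044,0,0.06,0,0,0],[-1,0,0,0,0,0,0]])

```text
clock: 2.6
eef_pos: [581.8, -85.1, 312.2]
tool_rot: [-3.136, -0.001, 1.932]
force: [-0.3, 0.3, -0.1]
width: -0.1
gripper_force: 0.0
```

```bash
python3 - <<'E'
from h import *
s=read_state(); print(s['eef_pos'],s['tool_rot'],s['force'])
im=snap('scene','s1'); c=cv2.resize(im['pixels'][100:260,230:410],None,fx=3.7,fy=3.7,interpolation=cv2.INTER_CUBIC); cv2.imwrite('pics/s1c.png',c[:,:,::-1])
E
```

```text
[581.80295735 -85.108841   312.20120182] [-3.13643867e+00 -1.43345163e-03  1.93194991e+00] [-0.2974109   0.34796478 -0.09892984]
```

View pics/s1c.png

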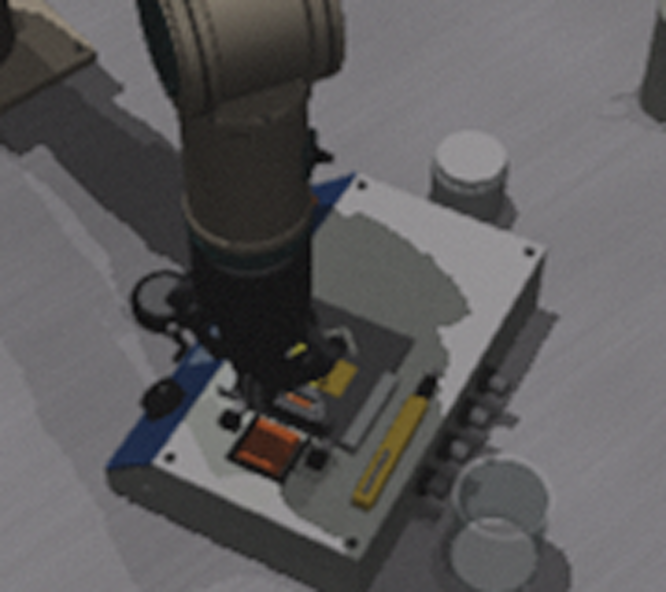

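The hand is above the tab, with its tips still about 56 mm up; the tab is at (268,447) in the crop. I descend, slowly at the end.

Call:
jog_arm(steps=[[-1,0.002,0.003,0.03,0,0,0],[-1,0,0,0.03,0,0,0],[-1,0,0,0.02,0,0,0],[-1,0,0,0.016,0,0,0],[-1,0,0,0.008,0,0,0],[-1,0,0,0,0,0,0],[-1,0,0,0,0,0,0]])

```text
clock: 3.52
eef_pos: [584.0, -81.7, 263.0]
tool_rot: [3.141, 0.0, 1.936]
force: [0.5, 0.1, 0.3]
width: 0.1
gripper_force: 0.0
```

Call:
jog_arm(steps=[[-1,0,0,0.006,0,0,0],[-1,0,0,0.004,0,0,0],[-1,0,0,0.004,0,0,0],[-1,0,0,0,0,0,0]])

```text
clock: 4.03
eef_pos: [583.8, -81.6, 255.7]
tool_rot: [-3.142, -0.0, 1.936]
force: [0.0, -0.1, -0.1]
width: 0.3
gripper_force: 0.3
```

Call:
jog_arm(steps=[[-1,0,0,0.003,0,0,0],[-1,0,0,0.003,0,0,0],[-1,0,0,0,0,0,0]])

```text
clock: 4.4
eef_pos: [583.8, -81.6, 252.7]
tool_rot: [3.142, 0.0, 1.936]
force: [-0.2, 0.2, 2.6]
width: -0.3
gripper_force: 1.4
```

Call:
jog_arm(steps=[[-1,0,0,0.003,0,0,0],[-1,0,0,0.003,0,0,0],[-1,0,0,0,0,0,0],[-1,0,0,0,0,0,0]])

```text
clock: 4.9
eef_pos: [583.8, -81.6, 249.8]
tool_rot: [3.141, 0.0, 1.936]
force: [-0.9, -0.3, 3.9]
width: 0.1
gripper_force: 2.5
```

Call:
jog_arm(steps=[[-1,0,0,0.003,0,0,0],[-1,0,0,0,0,0,0],[-1,0,0,0,0,0,0]])

```text
clock: 5.28
eef_pos: [583.8, -81.7, 249.4]
tool_rot: [3.141, -0.0, 1.936]
force: [-3.0, 0.9, 12.2]
width: -0.2
gripper_force: 6.6
```

```bash
python3 - <<'E'
from h import *
im=snap('scene','s2'); c=cv2.resize(im['pixels'][150:270,240:390],None,fx=5,fy=5,interpolation=cv2.INTER_CUBIC); cv2.imwrite('pics/s2c.png',c[:,:,::-1])
E
```

```text
(no output)
```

View pics/s2c.png

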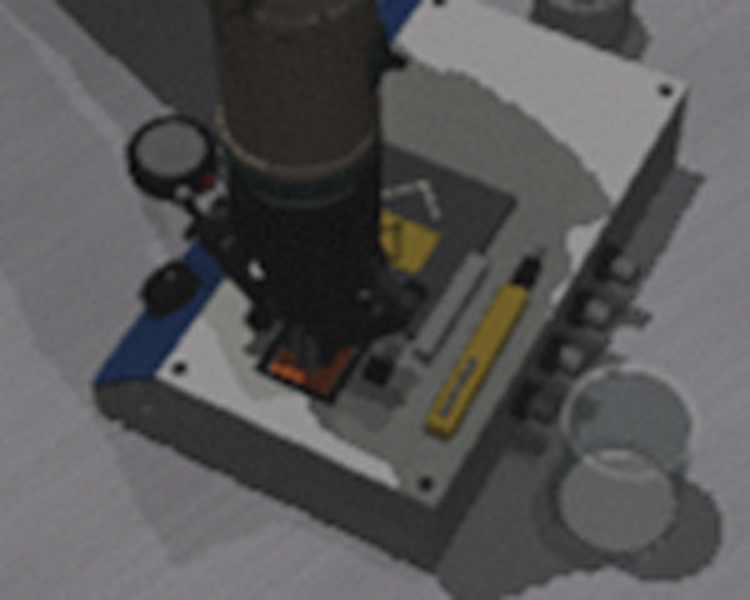

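The stop is reached at 12 N, so z 249.4 is tips at deck + 1.5. The cover's far edge has moved forward. I raise 12 mm to clear the tab and approach the rib.

Call:
jog_arm(steps=[[-1,0,0,-0.012,0,0,0],[-1,0,0,-0.012,0,0,0],[-1,0,0,0,0,0,0],[-1,0.01,0,0,0,0,0],[-1,0.01,0,0,0,0,0],[-1,0.01,0,0,0,0,0],[-1,0.01,0,0,0,0,0],[-1,0.01,0,0,0,0,0],[-1,0.01,0,0,0,0,0],[-1,0,0,0,0,0,0]])

```text
clock: 6.58
eef_pos: [573.4, -54.5, 260.3]
tool_rot: [3.141, 0.002, 1.935]
force: [1.8, -4.8, -2.5]
width: 0.2
gripper_force: 2.3
```

The fingers are on the rib with about 5 N, as expected. I keep pushing.

Call:
jog_arm(steps=[[-1,0.01,0,0,0,0,0],[-1,0.01,0,0,0,0,0],[-1,0.01,0,0,0,0,0],[-1,0.01,0,0,0,0,0],[-1,0.01,0,0,0,0,0],[-1,0.01,0,0,0,0,0],[-1,0.01,0,0,0,0,0],[-1,0.01,0,0,0,0,0],[-1,0.01,0,0,0,0,0],[-1,0.01,0,0,0,0,0]])

```text
clock: 7.82
eef_pos: [555.2, -6.6, 260.2]
tool_rot: [3.141, 0.0, 1.936]
force: [0.7, -2.2, -0.1]
width: 0.1
gripper_force: 0.7
```

```bash
python3 - <<'E'
from h import *
im=snap('scene','s3'); c=cv2.resize(im['pixels'][150:270,240:390],None,fx=5,fy=5,interpolation=cv2.INTER_CUBIC); cv2.imwrite('pics/s3c.png',c[:,:,::-1])
E
```

```text
(no output)
```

View pics/s3c.png

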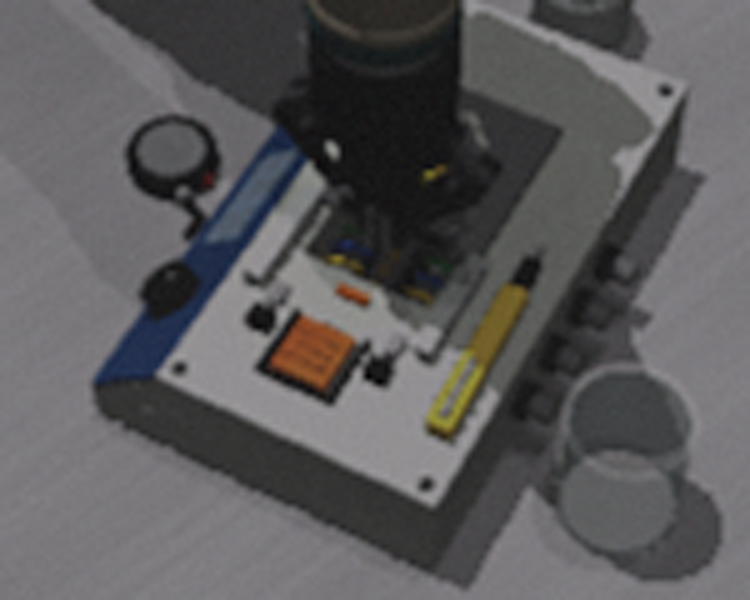

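The cover is sliding straight; the tab at (315,350) is up and the terminals at (385,265) are coming into view. I push about 53 mm more.

Call:
jog_arm(steps=[[-1,0.01,0,0,0,0,0],[-1,0.01,0,0,0,0,0],[-1,0.01,0,0,0,0,0],[-1,0.01,0,0,0,0,0],[-1,0.01,0,0,0,0,0],[-1,0.01,0,0,0,0,0],[-1,0.01,0,0,0,0,0],[-1,0.01,0,0,0,0,0],[-1,0.01,0,0,0,0,0],[-1,0.01,0,0,0,0,0]])

```text
clock: 9.12
eef_pos: [537.3, 40.1, 260.2]
tool_rot: [3.142, -0.0, 1.936]
force: [-0.4, -1.2, 1.7]
width: 0.1
gripper_force: 0.8
```

Call:
jog_arm(steps=[[-1,0.008,0,0,0,0,0],[-1,0,0,0,0,0,0],[-1,-0.01,0,0,0,0,0],[-1,-0.03,0,0,0,0,0],[-1,0,0,-0.06,0,0,0],[-1,0,0,-0.1,0,0,0],[-1,0,0,-0.1,0,0,0],[-1,-0.1,0,-0.02,0,0,0],[-1,-0.1,0,0,0,0,0],[-1,-0.1,0,0,0,0,0]])

```text
clock: 10.38
eef_pos: [597.0, -118.0, 400.7]
tool_rot: [3.141, 0.001, 1.935]
force: [1.4, 0.5, -0.4]
width: -0.1
gripper_force: 0.0
```

Call:
jog_arm(steps=[[-1,-0.1,0,0,0,0,0],[-1,-0.1,0,0,0,0,0],[-1,-0.06,0,0,0,0,0],[-1,0,0,0,0,0,0],[-1,0,0,0,0,0,0]])

```text
clock: 11.0
eef_pos: [642.7, -236.7, 399.8]
tool_rot: [-3.141, -0.001, 1.935]
force: [0.0, 0.0, -0.1]
width: -0.0
gripper_force: 0.0
```

```bash
python3 - <<'E'
from h import *
im=snap('top','t4'); c=cv2.resize(im['pixels'][150:275,225:365],None,fx=4.8,fy=4.8,interpolation=cv2.INTER_CUBIC); cv2.imwrite('pics/t4c.png',c[:,:,::-1])
E
```

```text
(no output)
```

View pics/t4c.png

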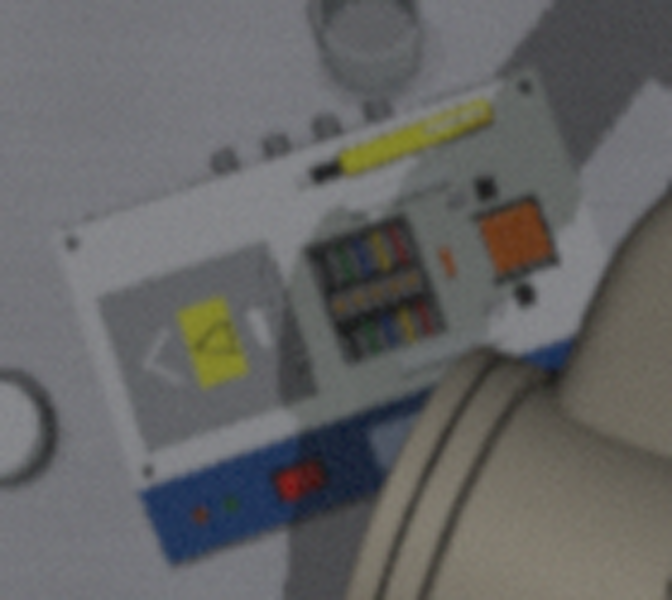

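The opening at (375,290) is fully clear, the cover lies straight around (210,345), and the tab at (517,238) is up. I check the numbers from the label's shift.

```bash
python3 - <<'E'
from h import *
im=pickle.load(open('t4.pkl','rb')); P=pts(im)
h=cv2.cvtColor(im['pixels'],cv2.COLOR_RGB2HSV)
m=(h[...,0]>22)&(h[...,0]<34)&(h[...,1]>130)&(h[...,2]>70); m[:205]=0; m[250:]=0; m[:,:240]=0; m[:,300:]=0
v,u=np.nonzero(m); p=ray(im,u.mean(),v.mean(),81)
d=p[:2]-np.array([554.35,-8.71]); a=.365
dy=d@[-np.sin(a),np.cos(a)]; dx=d@[np.cos(a),np.sin(a)]
print(len(u),p,'cover y',-30+dy,'x',15+dx,'z top',np.median(P[m][:,2]))
if 75<-30+dy<130 and abs(dx)<20: print(finish_job())
E
```

```text
137 [511.18674015 103.7327524   81.        ] cover y 90.442541937774 x 14.81653450500718 z top 81.39003133888211
the job is handed in; nothing more can be done
None
```

The terminal compartment is open and the job is handed in: the cover lies flat at about y 90 mm of the unit, its trailing edge past the opening, with the tab up and the hand clear; no verdict came back.

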